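# Turn the row round: amber bottles from the board to the weighing rack

## Robot

A 6-joint arm with a two-finger parallel gripper is mounted at the origin on the work surface. World frame = base frame: x ahead of the robot, y to its left, z up, the work surface at z = 0. Lengths are in m, angles in rad, forces in N, time in s.
With the tool pointing down it reaches from about 0.25 to 0.775 m from the base axis. Payload 4 kg.
Tool frame: the origin (TCP) lies midway between the tips of the shut fingers; the grasp point (between the pads) lies grip_point_offset behind it (grip_point_offset is the distance from the TCP to the grasp point, in m); z points along the fingers, y is the line along which they close (so a half turn about z gives the same grasp; the last joint's range is limited). The gripper opens to 94 mm and grips with 3 to 60 N. Pads are 16 mm wide; open, the fingers measure 119 mm over their backs; the gripper's body (75 mm by 177 mm) begins 78 mm behind the grasp point.
Start: joints at [1.135, 0.087, 1.371, -0, 1.684, -0.103], TCP at [0.18, 0.52, 0.206] pointing down, gripper open.
Joint ranges: [-3.1, 3.1], [-0.76, 2.03], [0.27, 2.55], [-1.08, 4.22], [0.17, 2.65], [-2.57, 2.57]. Speed limits (rad/s): [2.79, 2.79, 3.14, 3.14, 3.14, 3.14].

## Interface

Orientations are given as [roll, pitch, yaw] about the fixed x, y, z axes, in that order (R = Rz(yaw) Ry(pitch) Rx(roll)).
In Python, from bench import * gives the robot as it stands. The module is installed in compiled form; this text tells all that it offers.
- The arm moves only by the tool apply_moves, never from a script. Its argument "commands" is a list of rows, each a list of 7 numbers: the turn, a rotation vector about the world's x, y, z in rad, then the shift along the world's x, y, z in m, then the opening in per cent of the stroke, from 0 (shut) to 100 (fully open). In form: [[ax, ay, az, x, y, z, jaw], ...]. A call has exactly 5 rows; each row is the pose to reach, as a shift and turn from the pose commanded when the call began; what a row does not reach only later rows make up. A row lasts 1/10 s, in which the tool goes at most 50 mm and 8.59 degrees, less where a joint would pass 70% of its speed; a pose out of reach is approached as far as the arm can. A call with a gripper value outside its range is refused whole. The fingers move at their own pace and stop on an object; the grip force is fixed at half the most. Time passes only in rows, so rows that repeat a pose let the fingers close, or fill a call up. It gives the time, the measured TCP pose, the force, the opening and the grip force at its end, in the units of the state.
- get_obs(): the state, without advancing time (a new reading comes with each control period).
- snapshot(name): name is "scene" or "top" or "wrist"; returns a dict with "pixels" (384x512x3 uint8, red, green, blue), "vertical_fov" (degrees; the focal length in pixels is half the picture's height over the tangent of half this angle, whatever the lens; pixels are square), "cx", "cy" (the principal point, pixels), "rvec" (rotation vector, rad) and "tvec" (3), from world to camera coordinates, as OpenCV has them. Camera axes: x right, y down, z forward; pixel columns grow to the right and rows downward; lengths in m; the calibration is good to about 2 mm. A picture is of the moment at which its call begins. There is no depth.
- close_job(): hands the job in; it is judged then, once.
Trained networks look in the newest picture that a camera, given by its name, has taken for a name from the list of things; names that differ only in an ending like _2 or _b are one class to them, and where a whole thing is asked for, a point or a joint stands for the part that bears it (a point fixed in the world has none). Each returns a list of dicts, best first, with "score" (0 to 1); they miss things now and then, are a little off and sometimes report something else, mostly with a low value. They report only what shows in the picture. A call takes as long as a camera call.
- masks_of(camera, query): "mask" (384x512 bool, what is visible of it) and "extent" ([left, top, right, bottom] in pixels, round what is visible of it).
- place_of(camera, query): "pixel" ([column, row] in pixels: a listed point, or the origin of a listed thing).
The state is a dict: "time": time; "joint_positions": joint angles; "qvel": joint speeds; "joint_torque": joint torques, N m; "tool_pos": TCP position; "ee_rot": TCP orientation; "wrist_force": force on the tool from outside, world axes, zero at the start; "wrist_torque": the same for the moment, N m; "width": finger opening in m; "finger_force": force on a finger pad.
Only numpy, scipy, OpenCV 4.12 (cv2) and the standard library are available. Lean on these libraries where they do the work, as an engineer would, in place of code of your own. Each camera call takes 0.05 s, during which the arm holds its last target. There are 200 camera calls.

## Task

Move the four amber bottles from the dark wooden board into the grey four-compartment rack, one to a compartment, in reversed order, because the perfumer reads the rack from the opposite side: as seen from the robot, the bottle that stood at the left end of the board goes into the compartment at the right end of the rack, the second from the left into the second from the right, and so on. Do not drop or tip over any bottle, and leave each one standing upright and flat on the floor of its compartment.

Things in the scene. Friction and masses are not known exactly. Their poses are not given: they have to be found in the camera images.
- bottle_tall: Tall slim round amber bottle, white label, black cap. Body 36 mm diameter from 0 to 60 mm height, then a narrow neck, then a cap 24 mm in diameter from 72 to 92 mm (overall height). About 80 g. Loose, stands upright on its cork pad at the start. Origin: centre of its underside, z up.
- bottle_jar: Squat wide round amber jar, white label, wide black lid. Body 50 mm diameter from 0 to 42 mm height, lid 48 mm diameter from 42 to 58 mm (overall height). About 120 g. Loose, stands upright on its cork pad at the start. Origin: centre of its underside, z up.
- bottle_square: Square amber bottle, white label, black cap. Body 38 by 38 mm, 56 mm tall, its sides along its x and y axes and within about 6 degrees of the board's at the start; cap 24 mm diameter from 60 to 76 mm (overall height). About 110 g. Loose, stands upright on its cork pad at the start. Origin: centre of its underside, z up.
- bottle_cone: Conical amber flask, black cap, no label. Foot 52 mm diameter, narrowing from 6 mm height to a neck 20 mm in diameter at 50 mm; cap 28 mm in diameter from 56 to 80 mm (overall height; take it by the cap). About 100 g. Loose, stands upright on its cork pad at the start. Origin: centre of its underside, z up.
- pad_tall: Round 48 mm cork pad, 4 mm thick, fixed on the board under the tall bottle, which it marks the starting place of; origin: centre of its underside, on the board's top; axes as the board's.
- pad_jar: Round 62 mm cork pad, 4 mm thick, fixed on the board under the jar, which it marks the starting place of; origin: centre of its underside, on the board's top; axes as the board's.
- pad_square: Square 52 mm cork pad, 4 mm thick, fixed on the board under the square bottle, which it marks the starting place of; origin: centre of its underside, on the board's top; axes as the board's.
- pad_cone: Oblong 74 by 60 mm (x by y) cork pad, 4 mm thick, fixed on the board under the conical flask, which it marks the starting place of; origin: centre of its underside, on the board's top; axes as the board's.
- board: Flat dark wooden board, 84 (x) by 280 (y) by 8 mm, fixed, in the left or right half of the table; the row stands on it. Origin: centre of its underside; y along the row to the robot's left, x away from the robot, yaw within 17 degrees. In its frame the places, left to right, are at x = 0, y = +99, +33, -33, -99 mm; bottle undersides at z = 12 mm.
- rack: Grey plastic open rack, 76 (x) by 268 (y) mm, fixed, empty, in the other half. Four compartments in a row, each 68 (x) by 62 (y) mm inside; floor at z = 4 mm, walls 4 mm thick, up to z = 18 mm. Origin: centre of its underside; axes as the board's, with its own yaw within 17 degrees. In its frame the places, left to right, are at x = 0, y = +99, +33, -33, -99 mm.

How it is judged:
At the end, for the whole second after the job is handed in: Each bottle is upright (0.1 rad) on the floor of the rack (5 mm), at rest, in the compartment that mirrors its starting place (y on the board, -y on the rack), its axis within 15 mm along the row and 18 mm across it of the compartment's centre (x of bottle_tall in the frame of rack between -0.018 and 0.018 m and z of bottle_tall in the frame of rack between -0.001 and 0.009 m and angle between each of bottle_tall, bottle_jar, bottle_square, bottle_cone's own z axis and vertical below 0.1 rad and linear speed of each of bottle_tall, bottle_jar, bottle_square, bottle_cone below 0.02 m/s and ((y of pad_tall in the frame of board between 0.084 and 0.114 m and y of bottle_tall in the frame of rack between -0.114 and -0.084 m) or (y of pad_tall in the frame of board between 0.018 and 0.048 m and y of bottle_tall in the frame of rack between -0.048 and -0.018 m) or (y of pad_tall in the frame of board between -0.048 and -0.018 m and y of bottle_tall in the frame of rack between 0.018 and 0.048 m) or (y of pad_tall in the frame of board between -0.114 and -0.084 m and y of bottle_tall in the frame of rack between 0.084 and 0.114 m)) and x of bottle_jar in the frame of rack between -0.018 and 0.018 m and z of bottle_jar in the frame of rack between -0.001 and 0.009 m and ((y of pad_jar in the frame of board between 0.084 and 0.114 m and y of bottle_jar in the frame of rack between -0.114 and -0.084 m) or (y of pad_jar in the frame of board between 0.018 and 0.048 m and y of bottle_jar in the frame of rack between -0.048 and -0.018 m) or (y of pad_jar in the frame of board between -0.048 and -0.018 m and y of bottle_jar in the frame of rack between 0.018 and 0.048 m) or (y of pad_jar in the frame of board between -0.114 and -0.084 m and y of bottle_jar in the frame of rack between 0.084 and 0.114 m)) and x of bottle_square in the frame of rack between -0.018 and 0.018 m and z of bottle_square in the frame of rack between -0.001 and 0.009 m and ((y of pad_square in the frame of board between 0.084 and 0.114 m and y of bottle_square in the frame of rack between -0.114 and -0.084 m) or (y of pad_square in the frame of board between 0.018 and 0.048 m and y of bottle_square in the frame of rack between -0.048 and -0.018 m) or (y of pad_square in the frame of board between -0.048 and -0.018 m and y of bottle_square in the frame of rack between 0.018 and 0.048 m) or (y of pad_square in the frame of board between -0.114 and -0.084 m and y of bottle_square in the frame of rack between 0.084 and 0.114 m)) and x of bottle_cone in the frame of rack between -0.018 and 0.018 m and z of bottle_cone in the frame of rack between -0.001 and 0.009 m and ((y of pad_cone in the frame of board between 0.084 and 0.114 m and y of bottle_cone in the frame of rack between -0.114 and -0.084 m) or (y of pad_cone in the frame of board between 0.018 and 0.048 m and y of bottle_cone in the frame of rack between -0.048 and -0.018 m) or (y of pad_cone in the frame of board between -0.048 and -0.018 m and y of bottle_cone in the frame of rack between 0.018 and 0.048 m) or (y of pad_cone in the frame of board between -0.114 and -0.084 m and y of bottle_cone in the frame of rack between 0.084 and 0.114 m))); the robot touches nothing.
It fails at once if a bottle is tipped over (angle between any of bottle_tall, bottle_jar, bottle_square, bottle_cone's own z axis and vertical above 0.8 rad).
It fails at once if a bottle is dropped from a height: it falls freely, out of the fingers, at over 0.6 m/s (a fall of more than about 2 cm) ((linear speed of bottle_tall above 0.6 m/s and contact force between anything else and bottle_tall below 0.01 N) or (linear speed of bottle_jar above 0.6 m/s and contact force between anything else and bottle_jar below 0.01 N) or (linear speed of bottle_square above 0.6 m/s and contact force between anything else and bottle_square below 0.01 N) or (linear speed of bottle_cone above 0.6 m/s and contact force between anything else and bottle_cone below 0.01 N)).
It also fails if it takes over 122 s, if anything falls off the work surface, if the arm or the gripper's body presses on something with over 40 N, if the wrist force passes 120 N, or if a joint passes its speed limit or range.

## Working session

There is one attempt and no reset: what is moved stays moved. The work goes in short steps, Python scripts to look and compute and a tool call to move; the robot and the scene stay as the last step left them, time stands still between calls to the robot, and variables do not carry over. Pictures are saved under pics/ and viewed, at most 14 in all, crops included, and the job is handed in when it is done.

Besides the shell and the picture viewer there is one more tool, called after ">>>" as name(argument=value, ...), one argument or row to a line, values as JSON. apply_moves: Moves the arm, as the interface text tells. Its arguments: {"type":"object","properties":{"commands":{"type":"array"}},"required":["commands"]}

```bash
mkdir -p pics; cat > h.py <<'E'
from bench import *
import numpy as np, cv2
def ray(s,px):
    f=s["pixels"].shape[0]/2/np.tan(np.radians(s["vertical_fov"])/2)
    R=cv2.Rodrigues(np.array(s["rvec"],float))[0]; t=np.array(s["tvec"],float).ravel()
    d=R.T@np.array([(px[0]-s["cx"])/f,(px[1]-s["cy"])/f,1]); return -R.T@t,d
def at(s,px,z):
    c,d=ray(s,px); return c+d*(z-c[2])/d[2]
def proj(s,P):
    f=s["pixels"].shape[0]/2/np.tan(np.radians(s["vertical_fov"])/2)
    K=np.array([[f,0,s["cx"]],[0,f,s["cy"]],[0,0,1.]])
    return cv2.projectPoints(np.array(P,float).reshape(-1,3),np.array(s["rvec"],float),np.array(s["tvec"],float),K,None)[0].reshape(-1,2)
def save(s,n): cv2.imwrite("pics/"+n+".png",s["pixels"][:,:,::-1])
E
python3 - <<'E'
from h import *
np.set_printoptions(precision=4,suppress=True)
o=get_obs(); print({k:o[k] for k in("time","tool_pos","ee_rot","width")}); 
import bench; print([k for k in dir(bench) if 'off' in k], getattr(bench,'grip_point_offset',None), [k for k in o])
for cam in("top","scene"):
    s=snapshot(cam); save(s,cam); print(cam,ray(s,(256,192)),s["vertical_fov"])
    for q,z in [("board",0),("rack",0)]+[("pad_"+n,.008) for n in("tall","jar","square","cone")]+[("bottle_"+n,.012) for n in("tall","jar","square","cone")]:
        for r in place_of(cam,q)[:2]: print(q,round(r["score"],2),np.round(r["pixel"],1),at(s,r["pixel"],z)[:2])
        if q in("board","rack"):
            for r in masks_of(cam,q)[:1]:
                m=r["mask"].astype(np.uint8); c=max(cv2.findContours(m,0,2)[0],key=cv2.contourArea)
                print(r["score"],cv2.boxPoints(cv2.minAreaRect(c)).tolist(), r["extent"])
                ztop=.008 if q=="board" else .018
                w=np.array([at(s,p,ztop)[:2] for p in c[:,0]])*1000
                print(q,"world rect",cv2.minAreaRect(w.astype(np.float32)))
E
```

```text
{'time': 0.0, 'tool_pos': array([0.1795, 0.5193, 0.2043]), 'ee_rot': array([-3.1394, -0.0002,  2.8088]), 'width': 0.09398891181648891}
['grip_point_offset'] 0.0188 ['time', 'joint_positions', 'qvel', 'joint_torque', 'tool_pos', 'ee_rot', 'wrist_force', 'wrist_torque', 'finger_force', 'width']
top (array([0.3866, 0.012 , 0.8038]), array([ 0.1566,  0.0084, -0.9877])) 53.42522319995541
board 0.81 [174.4 206.9] [0.4852 0.1922]
0.7 [[104.47647094726562, 222.80587768554688], [107.6588134765625, 181.435302734375], [194.14706420898438, 188.0882568359375], [190.9647216796875, 229.45883178710938]] [104.6, 185.2, 242.5, 232.9]
board world rect ((488.48797607421875, 241.62274169921875), (182.1533203125, 87.398193359375), 84.49425506591797)
rack 0.71 [376.7 186.2] [ 0.5218 -0.2394]
0.75 [[310.8257141113281, 194.67262268066406], [315.5640563964844, 156.45008850097656], [446.3801574707031, 172.6669464111328], [441.6418151855469, 210.8894805908203]] [314.2, 158.6, 446.1, 209.1]
rack world rect ((524.5737915039062, -237.03146362304688), (271.66424560546875, 82.4036636352539), 81.65071105957031)
pad_t
[... 960 characters left out ...]
4702911376953], [106.73785400390625, 251.67298889160156]] [104.2, 205.2, 224.4, 253.1]
rack world rect ((532.006103515625, -241.17056274414062), (267.1216125488281, 89.93690490722656), 81.8023452758789)
pad_tall 0.58 [306.  175.1] [0.4747 0.1553]
pad_tall 0.38 [329.9 171.3] [0.4832 0.2232]
pad_jar 0.72 [315.5 173.3] [0.477  0.1826]
pad_jar 0.64 [283.4 180.2] [0.4721 0.09  ]
pad_square 0.67 [305.4 169.3] [0.4532 0.1631]
pad_square 0.44 [351.2 166.6] [0.4862 0.2873]
pad_cone 0.7 [307.  173.5] [0.4699 0.1604]
bottle_tall 0.78 [331.6 172.3] [0.4918 0.2234]
bottle_jar 0.69 [281.1 177.4] [0.4637 0.0865]
bottle_square 0.97 [350.2 167. ] [0.4902 0.2813]
bottle_cone 0.76 [305.1 174.6] [0.4757 0.1518]
```

View pics/top.png

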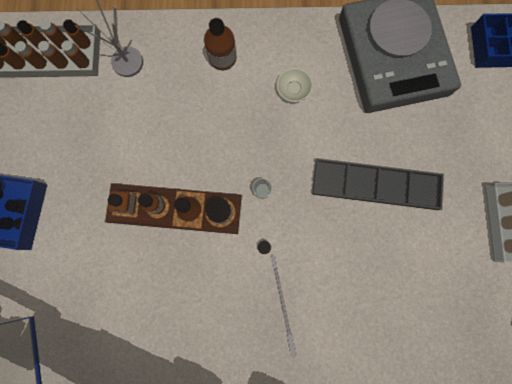

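View pics/scene.png

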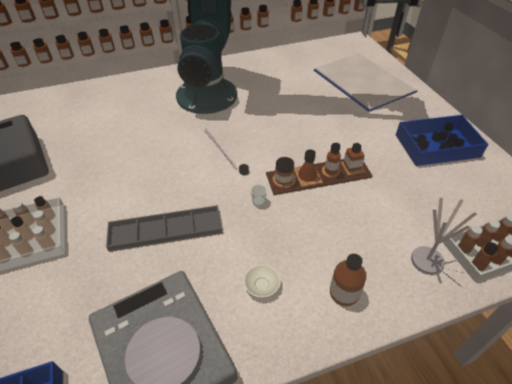

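The top view shows the board at about (174,208). From left to right it holds square (118,200), tall (150,202), cone (187,207) and jar (219,210). The empty rack is at about (378,184). I'll move over the row while I fit the rack pose.

>>> apply_moves(
  commands=[
    [0,0,-0.13,0.03,-0.03,0.02,100],
    [0,0,-0.27,0.06,-0.06,0.04,100],
    [0,0,-0.4,0.09,-0.1,0.06,100],
    [0,0,-0.53,0.12,-0.13,0.08,100],
    [0,0,-0.67,0.15,-0.16,0.1,100],
  ],
)

```text
time: 1.8
tool_pos: [0.3305, 0.3583, 0.3067]
ee_rot: [3.141, -0.0, 2.133]
wrist_force: [0.8, 1.4, 0.3]
width: 0.0939
finger_force: 0.0
```

>>> apply_moves(
  commands=[
    [0,0,-0.13,0.03,-0.03,0,100],
    [0,0,-0.27,0.06,-0.06,0,100],
    [0,0,-0.4,0.09,-0.1,0,100],
    [0,0,-0.53,0.12,-0.13,0,100],
    [0,0,-0.67,0.15,-0.16,0,100],
  ],
)

```text
time: 2.3
tool_pos: [0.4807, 0.1982, 0.3058]
ee_rot: [3.141, -0.0, 1.463]
wrist_force: [1.3, 0.3, -0.4]
width: 0.0941
finger_force: 0.0
```

```bash
cat > fit.py <<'E'
from h import *
from scipy.optimize import minimize
def boxfit(views,dims,x0):
    def render(s,p):
        c,n=np.cos(p[2]),np.sin(p[2]); L,W,H=dims
        P=[(p[0]+c*a-n*b,p[1]+n*a+c*b,z) for a in(-L/2,L/2) for b in(-W/2,W/2) for z in(0,H)]
        h=cv2.convexHull(proj(s,P).astype(np.float32))[:,0]
        im=np.zeros((384,512),np.uint8); cv2.fillConvexPoly(im,np.round(h*256).astype(np.int32),255,cv2.LINE_AA,8); return im/255.
    cost=lambda q: sum(np.abs(render(s,np.array(q)/[1000,1000,100])-m).sum() for s,m in views)
    x=np.array(x0)*[1000,1000,100]
    r=minimize(cost,x,method="Nelder-Mead",options=dict(initial_simplex=[x,x+[8,0,0],x+[0,8,0],x+[0,0,5]],xatol=.05,fatol=.1))
    return r.x/[1000,1000,100],r.fun
E
python3 - <<'E'
from fit import *
np.set_printoptions(precision=4,suppress=True)
o=get_obs(); print(o["time"],o["tool_pos"],o["ee_rot"],o["joint_positions"])
V=[]
for cam in("top","scene"):
    s=snapshot(cam); m=masks_of(cam,"rack")[0]; V.append((s,m["mask"].astype(float)))
for v in([V[0]],[V[1]],V): print("rack",boxfit(v,(.076,.268,.018),(.523,-.24,-.14)))
s=snapshot("wrist"); save(s,"w1"); print(ray(s,(256,192)))
B=[]
for n,z in(("square",.076),("tall",.092),("cone",.08),("jar",.058)):
    for r in place_of("wrist","bottle_"+n)[:1]: print(n,r["score"],r["pixel"],at(s,r["pixel"],.012))
for r in masks_of("wrist","board")[:1]:
    c=np.vstack(cv2.findContours(r["mask"].astype(np.uint8),0,2)[0]); w=np.array([at(s,p,.008)[:2] for p in c[:,0]])*1000
    print("board",r["score"],cv2.minAreaRect(w.astype(np.float32)))
E
```

```text
2.3 [0.4807 0.1982 0.3058] [ 3.1408 -0.0004  1.4626] [0.2819 0.0215 1.2424 0.0001 1.8767 0.3901]
rack (array([ 0.5254, -0.239 , -0.1445]), np.float64(256.5803921568628))
rack (array([ 0.5248, -0.2393, -0.1437]), np.float64(167.53333333333333))
rack (array([ 0.5252, -0.239 , -0.146 ]), np.float64(429.1254901960785))
(array([0.4878, 0.2738, 0.4835]), array([-0.0168, -0.2575, -0.9662]))
square 0.8 [253.6, 95.3] [0.4908 0.2936 0.012 ]
tall 0.66 [257.1, 145.0] [0.4887 0.2214 0.012 ]
cone 0.87 [252.9, 181.2] [0.4765 0.166  0.012 ]
jar 0.59 [254.4, 225.5] [0.4713 0.0923 0.012 ]
board 0.79 ((482.5722961425781, 191.92567443847656), (276.6866760253906, 85.54169464111328), 84.0897445678711)
```

View pics/w1.png

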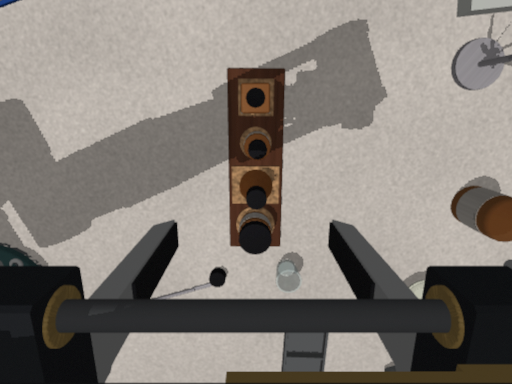

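The wrist view shows the four caps: square (255,97), tall (257,148), cone (256,196) and jar lid (255,236). The row is lined up with the gripper.

```bash
python3 - <<'E'
from h import *
np.set_printoptions(precision=4,suppress=True)
s=snapshot("wrist"); g=cv2.cvtColor(s["pixels"],cv2.COLOR_RGB2GRAY)
for n,p,z in(("square",(255,97),.088),("tall",(257,148),.104),("cone",(256,196),.092),("jar",(255,236),.07)):
    # dark blob (black cap) around the seed
    x,y=p; r=20; w=(g[y-r:y+r,x-r:x+r]<28).astype(np.uint8)
    N,l,st,c=cv2.connectedComponentsWithStats(w); k=1+np.argmax(st[1:,4]); q=c[k]+[x-r,y-r]
    print(n,st[k],q,"blob@ztop",at(s,q,z)[:2],"mid",at(s,q,z-.008)[:2],"seed",at(s,p,z)[:2])
a=-.145
for y in(99,33,-33,-99): print(y,.525-np.sin(a)*y/1e3*1, -.239+np.cos(a)*y/1e3)
E
```

```text
square [ 13  13  17  18 248] [255.9476  98.5484] blob@ztop [0.4919 0.288 ] mid [0.4921 0.2883] seed [0.491  0.2899]
tall [ 12  13  18  19 268] [257.8358 150.0672] blob@ztop [0.4881 0.2269] mid [0.4881 0.2259] seed [0.4873 0.2295]
cone [ 11  11  19  23 359] [256.337  197.7827] blob@ztop [0.4801 0.1629] mid [0.48   0.1606] seed [0.4799 0.1654]
jar [  5   6  32  32 811] [255.053  237.4772] blob@ztop [0.4721 0.0975] mid [0.4719 0.094 ] seed [0.4723 0.0998]
99 0.5393047505413421 -0.1410389153186329
33 0.5297682501804474 -0.20634630510621096
-33 0.5202317498195527 -0.271653694893789
-99 0.510695249458658 -0.3369610846813671
```

>>> apply_moves(
  commands=[
    [0,0,0,-0.002,-0.03,-0.02,100],
    [0,0,0,-0.004,-0.06,-0.05,100],
    [0,0,0,-0.006,-0.09,-0.08,100],
    [0,0,0,-0.009,-0.105,-0.12,100],
    [0,0,0,-0.009,-0.105,-0.16,100],
  ],
)

```text
time: 3.35
tool_pos: [0.4706, 0.0936, 0.1449]
ee_rot: [3.139, 0.0, 1.467]
wrist_force: [0.9, -0.1, -0.2]
width: 0.094
finger_force: 0.0
```

>>> apply_moves(
  commands=[
    [0,0,0,0,0,-0.03,100],
    [0,0,0,0,0,-0.06,100],
    [0,0,0,0,0,-0.09,100],
    [0,0,0,0,0,-0.115,100],
    [0,0,0,0,0,-0.115,100],
  ],
)

```text
time: 3.85
tool_pos: [0.4671, 0.095, 0.0267]
ee_rot: [-3.133, 0.002, 1.47]
wrist_force: [-1.0, -0.0, -0.7]
width: 0.0939
finger_force: 0.0
```

```bash
python3 - <<'E'
from h import *
o=get_obs(); print(o["time"],o["tool_pos"],o["ee_rot"]); s=snapshot("wrist"); save(s,"w2")
E
```

```text
3.85 [0.4670727  0.09501934 0.02673503] [-3.13339011e+00  1.55686042e-03  1.46989627e+00]
```

View pics/w2.png

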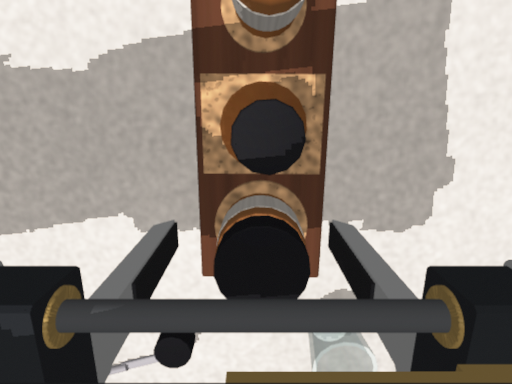

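The jar lid is at (262,262), between the fingertips at 177 and 330. I'll nudge +x and up, then close.

>>> apply_moves(
  commands=[
    [0,0,0,0.004,-0.001,0.004,100],
    [0,0,0,0.004,-0.001,0.004,40],
    [0,0,0,0.004,-0.001,0.004,10],
    [0,0,0,0.004,-0.001,0.004,10],
    [0,0,0,0.004,-0.001,0.004,10],
  ],
)

```text
time: 4.4
tool_pos: [0.475, 0.0939, 0.035]
ee_rot: [3.141, -0.0, 1.469]
wrist_force: [-0.1, 0.1, -0.7]
width: 0.0652
finger_force: 0.0
```

>>> apply_moves(
  commands=[
    [0,0,0,0,0,0,10],
    [0,0,0,0,0,0,10],
    [0,0,0,0,0,0,10],
    [0,0,0,0,0,0.002,10],
    [0,0,0,0,0,0.004,10],
  ],
)

```text
time: 4.9
tool_pos: [0.4746, 0.0938, 0.0383]
ee_rot: [-3.141, 0.0, 1.469]
wrist_force: [-0.1, -0.0, -1.2]
width: 0.0494
finger_force: 30.0
```

>>> apply_moves(
  commands=[
    [0,0,0,0,0,0.015,10],
    [0,0,0,0,0,0.035,10],
    [0,0,0,0,0,0.06,10],
    [0,0,0,0,0,0.08,10],
    [0,0,-0.01,0.005,-0.01,0.09,10],
  ],
)

```text
time: 5.4
tool_pos: [0.4807, 0.0844, 0.1308]
ee_rot: [3.138, -0.001, 1.46]
wrist_force: [0.1, -0.1, -1.8]
width: 0.0494
finger_force: 30.0
```

>>> apply_moves(
  commands=[
    [0,0,-0.01,0.01,-0.03,0,10],
    [0,0,-0.02,0.02,-0.06,0,10],
    [0,0,-0.033,0.03,-0.095,0,10],
    [0,0,-0.033,0.04,-0.13,0,10],
    [0,0,-0.033,0.048,-0.16,0,10],
  ],
)

```text
time: 5.9
tool_pos: [0.5278, -0.0787, 0.1277]
ee_rot: [-3.141, 0.001, 1.424]
wrist_force: [0.3, 0.0, 0.5]
width: 0.0499
finger_force: 30.0
```

>>> apply_moves(
  commands=[
    [0,0,0,0.006,-0.03,0,10],
    [0,0,0,0.012,-0.055,0,10],
    [0,0,0,0.012,-0.065,-0.01,10],
    [0,0,0,0.012,-0.065,-0.03,10],
    [0,0,0,0.012,-0.065,-0.03,10],
  ],
)

```text
time: 6.4
tool_pos: [0.5368, -0.1405, 0.0941]
ee_rot: [-3.133, -0.002, 1.425]
wrist_force: [0.2, 0.9, -2.0]
width: 0.0489
finger_force: 30.0
```

```bash
python3 - <<'E'
from h import *
o=get_obs(); print(o["time"],o["tool_pos"],o["ee_rot"],o["width"]); s=snapshot("wrist"); save(s,"w3")
E
```

```text
6.4 [ 0.53684647 -0.14048009  0.09405698] [-3.13348069e+00 -2.02450688e-03  1.42491868e+00] 0.0489423486006527
```

View pics/w3.png

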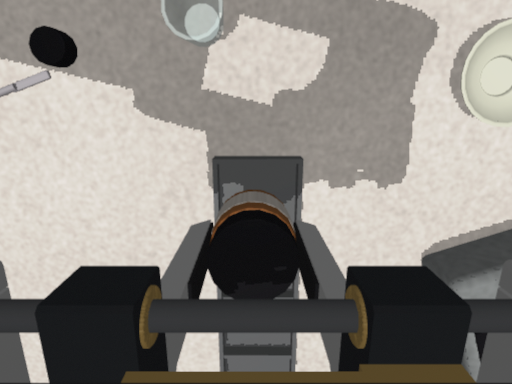

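The jar is held upright over the left-end compartment, lid at (255,255), with the rack visible below it. Lowering.

>>> apply_moves(
  commands=[
    [0,0,0,0,0,-0.02,10],
    [0,0,0,0,0,-0.04,10],
    [0,0,0,0,0,-0.055,10],
    [0,0,0,0,0,-0.06,10],
    [0,0,0,0,0,-0.06,10],
  ],
)

```text
time: 6.95
tool_pos: [0.5392, -0.1407, 0.0379]
ee_rot: [-3.14, -0.0, 1.426]
wrist_force: [1.0, -0.4, -1.2]
width: 0.0499
finger_force: 30.0
```

>>> apply_moves(
  commands=[
    [0,0,0,0,0,0,10],
    [0,0,0,0,0,0,10],
    [0,0,0,0,0,-0.002,10],
    [0,0,0,0,0,-0.004,10],
    [0,0,0,0,0,-0.004,10],
  ],
)

```text
time: 7.45
tool_pos: [0.5395, -0.1411, 0.0343]
ee_rot: [-3.141, -0.0, 1.426]
wrist_force: [-1.0, 1.1, -0.9]
width: 0.0495
finger_force: 30.0
```

>>> apply_moves(
  commands=[
    [0,0,0,0,0,-0.002,10],
    [0,0,0,0,0,-0.004,10],
    [0,0,0,0,0,-0.006,10],
    [0,0,0,0,0,-0.006,10],
    [0,0,0,0,0,-0.006,10],
  ],
)

```text
time: 7.95
tool_pos: [0.5396, -0.1411, 0.0283]
ee_rot: [-3.141, -0.0, 1.426]
wrist_force: [0.4, 0.2, -1.7]
width: 0.0493
finger_force: 30.0
```

>>> apply_moves(
  commands=[
    [0,0,0,0,0,-0.001,10],
    [0,0,0,0,0,-0.001,10],
    [0,0,0,0,0,-0.002,10],
    [0,0,0,0,0,-0.002,10],
    [0,0,0,0,0,-0.002,10],
  ],
)

```text
time: 8.45
tool_pos: [0.5397, -0.1412, 0.0265]
ee_rot: [3.141, 0.0, 1.426]
wrist_force: [0.6, -0.5, 0.3]
width: 0.0496
finger_force: 30.0
```

>>> apply_moves(
  commands=[
    [0,0,0,0,0,-0.001,10],
    [0,0,0,0,0,-0.001,10],
    [0,0,0,0,0,-0.001,60],
    [0,0,0,0,0,-0.001,70],
    [0,0,0,0,0,-0.001,85],
  ],
)

```text
time: 8.95
tool_pos: [0.5397, -0.1412, 0.0252]
ee_rot: [3.142, -0.0, 1.426]
wrist_force: [-0.2, -0.0, 0.0]
width: 0.0686
finger_force: 0.0
```

>>> apply_moves(
  commands=[
    [0,0,0,0,0,0,100],
    [0,0,0,0,0,0,100],
    [0,0,0,0,0,0.01,100],
    [0,0,0,0,0,0.03,100],
    [0,0,0,0,0,0.06,100],
  ],
)

```text
time: 9.45
tool_pos: [0.5384, -0.1407, 0.0848]
ee_rot: [-3.138, -0.001, 1.426]
wrist_force: [0.6, -0.3, -0.5]
width: 0.094
finger_force: 0.0
```

>>> apply_moves(
  commands=[
    [0,0,0.01,-0.005,0.02,0.03,100],
    [0,0,0.02,-0.01,0.06,0.06,100],
    [0,0,0.03,-0.02,0.1,0.08,100],
    [0,0,0.043,-0.03,0.14,0.08,100],
    [0,0,0.043,-0.04,0.18,0.08,100],
  ],
)

```text
time: 9.95
tool_pos: [0.5, 0.0402, 0.1679]
ee_rot: [3.137, -0.0, 1.469]
wrist_force: [-0.0, -0.1, -0.1]
width: 0.0939
finger_force: 0.0
```

```bash
python3 - <<'E'
from h import *
s=snapshot("scene"); cv2.imwrite("pics/s2.png",cv2.resize(s["pixels"][120:270,80:400,::-1],None,fx=2.4,fy=2.4))
for r in place_of("scene","bottle_jar")[:1]: print(r["score"],at(s,r["pixel"],.004))
E
```

```text
0.8 [ 0.53839509 -0.15140176  0.004     ]
```

View pics/s2.png

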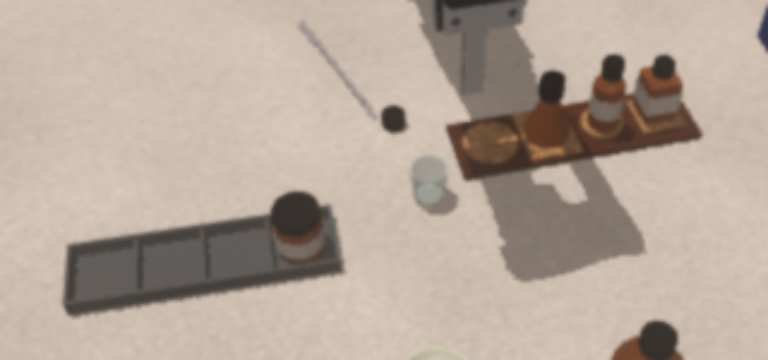

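The jar (298,228) stands in the left-end compartment. Next is the cone.

>>> apply_moves(
  commands=[
    [0,0,0,-0.005,0.035,0,100],
    [0,0,0,-0.012,0.075,0,100],
    [0,0,0,-0.018,0.11,0,100],
    [0,0,0,-0.02,0.119,-0.02,100],
    [0,0,0,-0.02,0.119,-0.04,100],
  ],
)

```text
time: 10.55
tool_pos: [0.4804, 0.1591, 0.1265]
ee_rot: [3.139, -0.001, 1.471]
wrist_force: [-0.9, -1.2, -0.0]
width: 0.0939
finger_force: 0.0
```

>>> apply_moves(
  commands=[
    [0,0,0,0,0,-0.025,100],
    [0,0,0,0,0,-0.05,100],
    [0,0,0,0,0,-0.063,100],
    [0,0,0,0,0,-0.063,70],
    [0,0,0,0,0,-0.063,70],
  ],
)

```text
time: 11.05
tool_pos: [0.4805, 0.1576, 0.0634]
ee_rot: [3.14, -0.0, 1.468]
wrist_force: [1.0, -0.1, -0.3]
width: 0.0813
finger_force: 0.0
```

```bash
python3 - <<'E'
from h import *
o=get_obs(); print(o["time"],o["tool_pos"],o["ee_rot"]); s=snapshot("wrist"); save(s,"w4"); print(proj(s,[[.480,.159,.08],o["tool_pos"]]))
E
```

```text
11.05 [0.48045643 0.15761773 0.06343325] [ 3.14029270e+00 -2.57357054e-04  1.46834118e+00]
[[251.83678952 243.75226529]
 [252.82903379 234.52010698]]
```

View pics/w4.png

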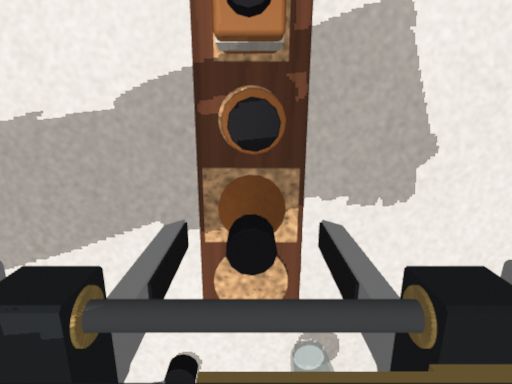

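The cone cap (251,247) is where it should be, midway between the fingertips. Closing, then lifting.

>>> apply_moves(
  commands=[
    [0,0,0,0,0.001,-0.002,40],
    [0,0,0,0,0.001,-0.002,5],
    [0,0,0,0,0.001,-0.002,5],
    [0,0,0,0,0.001,-0.002,5],
    [0,0,0,0,0.001,-0.002,5],
  ],
)

```text
time: 11.6
tool_pos: [0.4798, 0.1589, 0.0607]
ee_rot: [3.141, -0.0, 1.469]
wrist_force: [0.9, -0.4, 0.1]
width: 0.0372
finger_force: 0.0
```

>>> apply_moves(
  commands=[
    [0,0,0,0,0,0,5],
    [0,0,0,0,0,0,5],
    [0,0,0,0,0,0,5],
    [0,0,0,0,0,0,5],
    [0,0,0,0,0,0,5],
  ],
)

```text
time: 12.1
tool_pos: [0.4797, 0.1588, 0.0605]
ee_rot: [3.142, 0.0, 1.469]
wrist_force: [-0.4, 0.8, 0.0]
width: 0.0272
finger_force: 30.0
```

>>> apply_moves(
  commands=[
    [0,0,0,0,0,0.015,5],
    [0,0,0,0,0,0.035,5],
    [0,0,0,0,0,0.06,5],
    [0,0,0,0,0,0.08,5],
    [0,0,-0.01,0.002,-0.015,0.09,5],
  ],
)

```text
time: 12.6
tool_pos: [0.4824, 0.145, 0.1526]
ee_rot: [3.139, -0.002, 1.461]
wrist_force: [-0.2, -0.1, -0.8]
width: 0.0276
finger_force: 30.0
```

>>> apply_moves(
  commands=[
    [0,0,-0.01,0.005,-0.035,0,5],
    [0,0,-0.02,0.01,-0.075,0,5],
    [0,0,-0.033,0.016,-0.115,0,5],
    [0,0,-0.033,0.021,-0.155,0,5],
    [0,0,-0.033,0.027,-0.195,0,5],
  ],
)

```text
time: 13.1
tool_pos: [0.5085, -0.0527, 0.1502]
ee_rot: [-3.141, -0.0, 1.426]
wrist_force: [1.1, -0.0, -1.0]
width: 0.0278
finger_force: 30.0
```

>>> apply_moves(
  commands=[
    [0,0,0,0.006,-0.04,0,5],
    [0,0,0,0.012,-0.08,0,5],
    [0,0,0,0.017,-0.115,0,5],
    [0,0,0,0.021,-0.145,0,5],
    [0,0,0,0.021,-0.155,0,5],
  ],
)

```text
time: 13.6
tool_pos: [0.5294, -0.2089, 0.1497]
ee_rot: [-3.141, 0.001, 1.423]
wrist_force: [0.5, 1.4, -1.0]
width: 0.0277
finger_force: 30.0
```

>>> apply_moves(
  commands=[
    [0,0,0,0,0,-0.015,5],
    [0,0,0,0,0,-0.035,5],
    [0,0,0,0,0,-0.055,5],
    [0,0,0,0,0,-0.06,5],
    [0,0,0,0,0,-0.06,5],
  ],
)

```text
time: 14.1
tool_pos: [0.5287, -0.2043, 0.0887]
ee_rot: [-3.138, -0.002, 1.427]
wrist_force: [0.4, 0.0, -0.6]
width: 0.0275
finger_force: 30.0
```

```bash
python3 - <<'E'
from h import *
o=get_obs(); print(o["time"],o["tool_pos"],o["ee_rot"]); s=snapshot("wrist"); save(s,"w5")
E
```

```text
14.1 [ 0.52865508 -0.20425105  0.08866702] [-3.13821439e+00 -1.65702519e-03  1.42730795e+00]
```

View pics/w5.png

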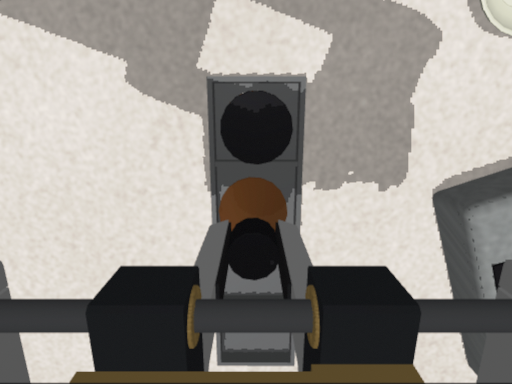

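The cone hangs upright over the second compartment, with the jar lid (257,127) in the one beside it. Lowering.

>>> apply_moves(
  commands=[
    [0,0,0,0,-0.001,-0.015,5],
    [0,0,0,0,-0.001,-0.025,5],
    [0,0,0,0,-0.001,-0.03,5],
    [0,0,0,0,-0.001,-0.032,5],
    [0,0,0,0,-0.001,-0.032,5],
  ],
)

```text
time: 14.65
tool_pos: [0.5295, -0.2071, 0.0581]
ee_rot: [-3.141, -0.0, 1.426]
wrist_force: [-0.1, 0.3, -1.2]
width: 0.0274
finger_force: 30.0
```

>>> apply_moves(
  commands=[
    [0,0,0,0,0,-0.002,5],
    [0,0,0,0,0,-0.004,5],
    [0,0,0,0,0,-0.005,5],
    [0,0,0,0,0,-0.006,5],
    [0,0,0,0,0,-0.006,5],
  ],
)

```text
time: 15.15
tool_pos: [0.5297, -0.2072, 0.0526]
ee_rot: [3.141, 0.0, 1.426]
wrist_force: [0.1, -0.5, -0.3]
width: 0.0272
finger_force: 30.0
```

>>> apply_moves(
  commands=[
    [0,0,0,0,0,-0.001,5],
    [0,0,0,0,0,-0.001,5],
    [0,0,0,0,0,-0.001,35],
    [0,0,0,0,0,-0.001,50],
    [0,0,0,0,0,-0.001,60],
  ],
)

```text
time: 15.65
tool_pos: [0.5297, -0.2071, 0.0511]
ee_rot: [-3.142, -0.0, 1.426]
wrist_force: [-0.4, 0.0, 0.0]
width: 0.0452
finger_force: 0.0
```

>>> apply_moves(
  commands=[
    [0,0,0,0,0,0,80],
    [0,0,0,0,0,0.01,100],
    [0,0,0,0,0,0.04,100],
    [0,0,0,0,0,0.08,100],
    [0,0,0.01,-0.001,0.01,0.114,100],
  ],
)

```text
time: 16.15
tool_pos: [0.5289, -0.198, 0.1679]
ee_rot: [3.14, 0.001, 1.435]
wrist_force: [0.2, -0.2, -0.5]
width: 0.0854
finger_force: 0.0
```

>>> apply_moves(
  commands=[
    [0,0,0.01,-0.005,0.045,0,100],
    [0,0,0.02,-0.01,0.09,0,100],
    [0,0,0.033,-0.014,0.135,0,100],
    [0,0,0.033,-0.018,0.18,0,100],
    [0,0,0.033,-0.022,0.225,0,100],
  ],
)

```text
time: 16.65
tool_pos: [0.5065, 0.0295, 0.1666]
ee_rot: [3.14, -0.0, 1.468]
wrist_force: [1.0, 0.2, -0.2]
width: 0.0937
finger_force: 0.0
```

>>> apply_moves(
  commands=[
    [0,0,0,-0.005,0.045,0,100],
    [0,0,0,-0.01,0.09,0,100],
    [0,0,0,-0.014,0.135,0,100],
    [0,0,0,-0.018,0.18,0,100],
    [0,0,0,-0.019,0.197,0,100],
  ],
)

```text
time: 17.15
tool_pos: [0.4869, 0.2286, 0.1664]
ee_rot: [3.141, -0.002, 1.473]
wrist_force: [0.5, -0.1, -0.1]
width: 0.0941
finger_force: 0.0
```

>>> apply_moves(
  commands=[
    [0,0,0,0,0,-0.02,100],
    [0,0,0,0,0,-0.05,100],
    [0,0,0,0,0,-0.065,100],
    [0,0,0,0,0,-0.065,100],
    [0,0,0,0,0,-0.065,100],
  ],
)

```text
time: 17.65
tool_pos: [0.4881, 0.2248, 0.1013]
ee_rot: [3.141, -0.0, 1.468]
wrist_force: [-0.3, -0.2, 0.3]
width: 0.0945
finger_force: 0.0
```

```bash
python3 - <<'E'
from h import *
o=get_obs(); print(o["time"],o["tool_pos"],o["ee_rot"]); s=snapshot("wrist"); save(s,"w6"); print(proj(s,[[.488,.225,.104],o["tool_pos"]]))
s=snapshot("scene"); cv2.imwrite("pics/s3.png",cv2.resize(s["pixels"][120:270,80:400,::-1],None,fx=2.4,fy=2.4))
E
python3 -c "
import cv2,numpy as np
a=cv2.imread('pics/w6.png');b=cv2.imread('pics/s3.png')
b=cv2.resize(b,(512,240));cv2.imwrite('pics/c6.png',cv2.resize(np.vstack([a,b]),None,fx=.95,fy=.95))"
```

```text
17.65 [0.48807835 0.22476385 0.1012538 ] [ 3.14091034e+00 -3.37476675e-04  1.46837424e+00]
[[252.65157183 235.92192118]
 [252.81247036 234.51287477]]
```

View pics/c6.png

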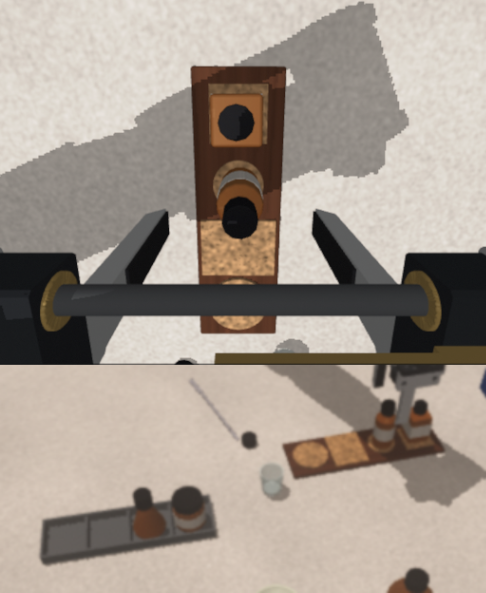

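The wrist view shows the tall bottle's cap at (253,228), slightly further in +y than predicted. The scene inset shows the jar and cone upright in the rack. I'll shift +3 mm in y, descend and grip.

>>> apply_moves(
  commands=[
    [0,0,0,0,0.003,-0.02,100],
    [0,0,0,0,0.003,-0.045,100],
    [0,0,0,0,0.003,-0.062,100],
    [0,0,0,0,0.003,-0.066,60],
    [0,0,0,0,0.003,-0.066,20],
  ],
)

```text
time: 18.25
tool_pos: [0.4881, 0.2278, 0.0351]
ee_rot: [3.141, -0.0, 1.469]
wrist_force: [0.4, 0.6, -0.6]
width: 0.0815
finger_force: 0.0
```

>>> apply_moves(
  commands=[
    [0,0,0,0,0,0,10],
    [0,0,0,0,0,0,10],
    [0,0,0,0,0,0,10],
    [0,0,0,0,0,0,10],
    [0,0,0,0,0,0,10],
  ],
)

```text
time: 18.75
tool_pos: [0.4878, 0.2279, 0.0348]
ee_rot: [3.141, -0.0, 1.469]
wrist_force: [-0.5, -0.7, 0.5]
width: 0.0415
finger_force: 0.0
```

>>> apply_moves(
  commands=[
    [0,0,0,0,0,0,10],
    [0,0,0,0,0,0,10],
    [0,0,0,0,0,0,10],
    [0,0,0,0,0,0,10],
    [0,0,0,0,0,0,10],
  ],
)

```text
time: 19.25
tool_pos: [0.4878, 0.2279, 0.0346]
ee_rot: [3.141, -0.0, 1.469]
wrist_force: [0.8, 0.0, 0.5]
width: 0.0357
finger_force: 30.0
```

>>> apply_moves(
  commands=[
    [0,0,0,0,0,0.015,10],
    [0,0,0,0,0,0.035,10],
    [0,0,0,0,0,0.06,10],
    [0,0,0,0,0,0.085,10],
    [0,0,-0.01,0.001,-0.01,0.1,10],
  ],
)

```text
time: 19.75
tool_pos: [0.4891, 0.2185, 0.1363]
ee_rot: [3.14, -0.001, 1.46]
wrist_force: [-0.0, -0.4, -0.5]
width: 0.0354
finger_force: 30.0
```

>>> apply_moves(
  commands=[
    [0,0,-0.01,0.002,-0.035,0,10],
    [0,0,-0.02,0.005,-0.075,0,10],
    [0,0,-0.033,0.008,-0.12,0,10],
    [0,0,-0.033,0.01,-0.165,0,10],
    [0,0,-0.033,0.013,-0.21,0,10],
  ],
)

```text
time: 20.25
tool_pos: [0.5008, 0.0056, 0.1338]
ee_rot: [-3.14, 0.0, 1.425]
wrist_force: [0.8, 0.2, -1.2]
width: 0.0354
finger_force: 30.0
```

>>> apply_moves(
  commands=[
    [0,0,0,0.003,-0.045,0,10],
    [0,0,0,0.006,-0.09,0,10],
    [0,0,0,0.009,-0.135,0,10],
    [0,0,0,0.012,-0.175,0,10],
    [0,0,0,0.014,-0.21,0,10],
  ],
)

```text
time: 20.75
tool_pos: [0.5146, -0.2048, 0.1337]
ee_rot: [-3.14, 0.0, 1.424]
wrist_force: [0.2, 1.0, -0.4]
width: 0.0355
finger_force: 30.0
```

>>> apply_moves(
  commands=[
    [0,0,0,0.002,-0.035,0,10],
    [0,0,0,0.004,-0.06,0,10],
    [0,0,0,0.004,-0.07,-0.005,10],
    [0,0,0,0.004,-0.07,-0.025,10],
    [0,0,0,0.004,-0.07,-0.05,10],
  ],
)

```text
time: 21.25
tool_pos: [0.5198, -0.2726, 0.0844]
ee_rot: [3.14, 0.0, 1.425]
wrist_force: [-0.1, 0.1, -0.9]
width: 0.0355
finger_force: 30.0
```

```bash
python3 - <<'E'
from h import *
o=get_obs(); print(o["time"],o["tool_pos"],o["ee_rot"]); s=snapshot("wrist"); save(s,"w7")
E
```

```text
21.25 [ 0.5198186  -0.27258387  0.0844177 ] [3.13994591e+00 2.95159054e-04 1.42491844e+00]
```

View pics/w7.png

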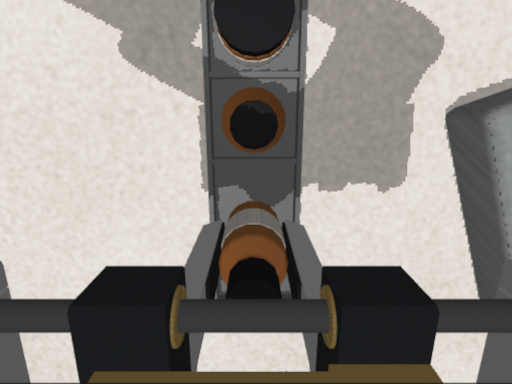

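The tall bottle is held upright over the third compartment, with the cone (253,120) and jar (254,18) beyond it. Lowering.

>>> apply_moves(
  commands=[
    [0,0,0,0,0.001,-0.02,10],
    [0,0,0,0,0.001,-0.035,10],
    [0,0,0,0,0.001,-0.048,10],
    [0,0,0,0,0.001,-0.052,10],
    [0,0,0,0,0.001,-0.052,10],
  ],
)

```text
time: 21.8
tool_pos: [0.5193, -0.2708, 0.0318]
ee_rot: [-3.14, -0.001, 1.426]
wrist_force: [-0.7, 1.0, -1.1]
width: 0.0353
finger_force: 30.0
```

>>> apply_moves(
  commands=[
    [0,0,0,0,0,-0.002,10],
    [0,0,0,0,0,-0.004,10],
    [0,0,0,0,0,-0.005,10],
    [0,0,0,0,0,-0.006,10],
    [0,0,0,0,0,-0.006,10],
  ],
)

```text
time: 22.3
tool_pos: [0.5198, -0.2712, 0.0267]
ee_rot: [3.141, 0.0, 1.426]
wrist_force: [0.1, 0.6, -1.1]
width: 0.0354
finger_force: 30.0
```

>>> apply_moves(
  commands=[
    [0,0,0,0,0,-0.001,10],
    [0,0,0,0,0,-0.001,10],
    [0,0,0,0,0,-0.001,45],
    [0,0,0,0,0,-0.001,55],
    [0,0,0,0,0,-0.001,70],
  ],
)

```text
time: 22.8
tool_pos: [0.5196, -0.2711, 0.0251]
ee_rot: [-3.142, -0.0, 1.426]
wrist_force: [0.0, -0.3, 0.7]
width: 0.0548
finger_force: 0.0
```

>>> apply_moves(
  commands=[
    [0,0,0,0,0,0,90],
    [0,0,0,0,0,0.005,100],
    [0,0,0,0,0,0.03,100],
    [0,0,0,0,0,0.07,100],
    [0,0,0,0,0,0.11,100],
  ],
)

```text
time: 23.3
tool_pos: [0.5192, -0.2708, 0.1362]
ee_rot: [-3.14, -0.001, 1.426]
wrist_force: [0.9, -0.2, 0.0]
width: 0.0928
finger_force: 0.0
```

>>> apply_moves(
  commands=[
    [0,0,0.01,-0.002,0.03,0.03,100],
    [0,0,0.02,-0.004,0.075,0.03,100],
    [0,0,0.043,-0.006,0.12,0.03,100],
    [0,0,0.043,-0.008,0.165,0.03,100],
    [0,0,0.043,-0.01,0.21,0.03,100],
  ],
)

```text
time: 23.8
tool_pos: [0.5095, -0.0596, 0.1662]
ee_rot: [3.14, 0.0, 1.468]
wrist_force: [0.5, 0.6, -0.3]
width: 0.0941
finger_force: 0.0
```

>>> apply_moves(
  commands=[
    [0,0,0,-0.002,0.045,0,100],
    [0,0,0,-0.004,0.09,0,100],
    [0,0,0,-0.006,0.135,0,100],
    [0,0,0,-0.008,0.18,0,100],
    [0,0,0,-0.01,0.225,0,100],
  ],
)

```text
time: 24.3
tool_pos: [0.4994, 0.1657, 0.1661]
ee_rot: [3.14, -0.0, 1.469]
wrist_force: [1.3, -0.4, 0.4]
width: 0.0941
finger_force: 0.0
```

>>> apply_moves(
  commands=[
    [0,0,0,-0.002,0.045,0,100],
    [0,0,0,-0.005,0.09,0,100],
    [0,0,0,-0.007,0.125,-0.025,100],
    [0,0,0,-0.007,0.125,-0.065,100],
    [0,0,0,-0.007,0.125,-0.065,100],
  ],
)

```text
time: 24.8
tool_pos: [0.4884, 0.2881, 0.0944]
ee_rot: [-3.131, 0.007, 1.471]
wrist_force: [0.1, -0.5, -0.5]
width: 0.0943
finger_force: 0.0
```

```bash
python3 - <<'E'
from h import *
o=get_obs(); print(o["time"],o["tool_pos"],o["ee_rot"]); s=snapshot("wrist"); save(s,"w8"); print(proj(s,[[.492,.289,.088],o["tool_pos"]]))
s=snapshot("scene"); b=cv2.resize(s["pixels"][120:270,80:400,::-1],(512,240))
cv2.imwrite('pics/c8.png',cv2.resize(np.vstack([cv2.imread('pics/w8.png'),b]),None,fx=.95,fy=.95))
E
```

```text
24.8 [0.48839417 0.28808737 0.0943608 ] [-3.13101849  0.00658969  1.47105299]
[[258.3818259  228.772085  ]
 [252.81280157 234.55001081]]
```

View pics/c8.png

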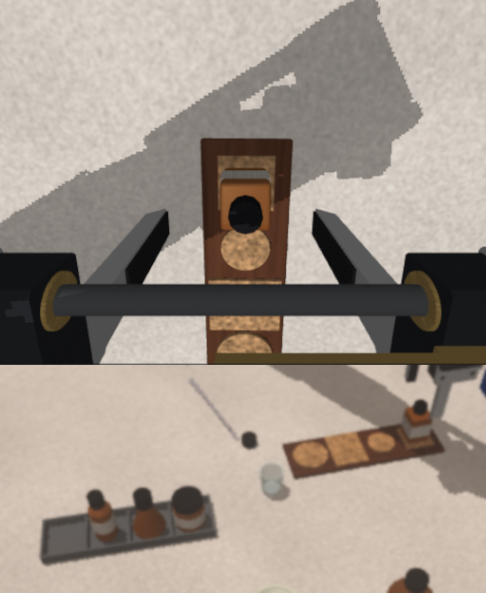

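The wrist view shows the square cap at (258,225), about 1.5 mm off the prediction in y. The inset shows tall, cone and jar upright in the rack. Descending and gripping.

>>> apply_moves(
  commands=[
    [0,0,0,0.001,0.001,-0.02,100],
    [0,0,0,0.001,0.001,-0.045,100],
    [0,0,0,0.001,0.001,-0.062,100],
    [0,0,0,0.001,0.001,-0.066,60],
    [0,0,0,0.001,0.001,-0.066,20],
  ],
)

```text
time: 25.4
tool_pos: [0.4949, 0.2896, 0.0362]
ee_rot: [3.14, -0.001, 1.467]
wrist_force: [0.5, 0.5, -0.1]
width: 0.0812
finger_force: 0.0
```

>>> apply_moves(
  commands=[
    [0,0,0,0,0,0,10],
    [0,0,0,0,0,0,10],
    [0,0,0,0,0,0,10],
    [0,0,0,0,0,0,10],
    [0,0,0,0,0,0,10],
  ],
)

```text
time: 25.9
tool_pos: [0.4937, 0.29, 0.0348]
ee_rot: [3.141, -0.0, 1.469]
wrist_force: [-1.4, 1.1, 1.1]
width: 0.0415
finger_force: 0.4
```

>>> apply_moves(
  commands=[
    [0,0,0,0,0,0,10],
    [0,0,0,0,0,0,10],
    [0,0,0,0,0,0,10],
    [0,0,0,0,0,0,10],
    [0,0,0,0,0,0,10],
  ],
)

```text
time: 26.4
tool_pos: [0.4934, 0.29, 0.0346]
ee_rot: [-3.141, -0.0, 1.469]
wrist_force: [-2.9, -0.1, 3.7]
width: 0.0376
finger_force: 30.0
```

>>> apply_moves(
  commands=[
    [0,0,0,0,0,0.015,10],
    [0,0,0,0,0,0.04,10],
    [0,0,0,0,0,0.07,10],
    [0,0,0,0,0,0.1,10],
    [0,0,-0.01,0.001,-0.01,0.12,10],
  ],
)

```text
time: 26.9
tool_pos: [0.4959, 0.2807, 0.1578]
ee_rot: [3.137, -0.002, 1.46]
wrist_force: [0.6, -0.1, -1.8]
width: 0.038
finger_force: 30.0
```

>>> apply_moves(
  commands=[
    [0,0,-0.01,0.001,-0.035,0,10],
    [0,0,-0.02,0.002,-0.075,0,10],
    [0,0,-0.033,0.003,-0.12,0,10],
    [0,0,-0.033,0.004,-0.165,0,10],
    [0,0,-0.033,0.005,-0.21,0,10],
  ],
)

```text
time: 27.4
tool_pos: [0.4999, 0.0679, 0.1552]
ee_rot: [3.14, 0.0, 1.426]
wrist_force: [-0.1, 0.1, -2.0]
width: 0.038
finger_force: 30.0
```

>>> apply_moves(
  commands=[
    [0,0,0,0.001,-0.045,0,10],
    [0,0,0,0.002,-0.09,0,10],
    [0,0,0,0.003,-0.135,0,10],
    [0,0,0,0.004,-0.18,0,10],
    [0,0,0,0.005,-0.225,0,10],
  ],
)

```text
time: 27.9
tool_pos: [0.5047, -0.1575, 0.1553]
ee_rot: [3.14, 0.001, 1.425]
wrist_force: [0.7, -0.9, -1.3]
width: 0.0379
finger_force: 30.0
```

>>> apply_moves(
  commands=[
    [0,0,0,0.002,-0.045,0,10],
    [0,0,0,0.004,-0.09,0,10],
    [0,0,0,0.005,-0.13,0,10],
    [0,0,0,0.006,-0.165,0,10],
    [0,0,0,0.006,-0.182,0,10],
  ],
)

```text
time: 28.4
tool_pos: [0.5102, -0.3406, 0.1546]
ee_rot: [3.141, 0.002, 1.423]
wrist_force: [-0.5, 0.5, -1.7]
width: 0.0377
finger_force: 30.0
```

>>> apply_moves(
  commands=[
    [0,0,0,0,0,0,10],
    [0,0,0,0,0,-0.02,10],
    [0,0,0,0,0,-0.045,10],
    [0,0,0,0,0,-0.07,10],
    [0,0,0,0,0,-0.07,10],
  ],
)

```text
time: 28.9
tool_pos: [0.5086, -0.3332, 0.0803]
ee_rot: [-3.134, -0.005, 1.428]
wrist_force: [-1.3, 0.0, -1.8]
width: 0.0378
finger_force: 30.0
```

```bash
python3 - <<'E'
from h import *
o=get_obs(); print(o["time"],o["tool_pos"],o["ee_rot"]); s=snapshot("wrist"); save(s,"w9")
E
```

```text
28.9 [ 0.50864163 -0.33319735  0.08025672] [-3.13399371 -0.00527235  1.42772289]
```

View pics/w9.png

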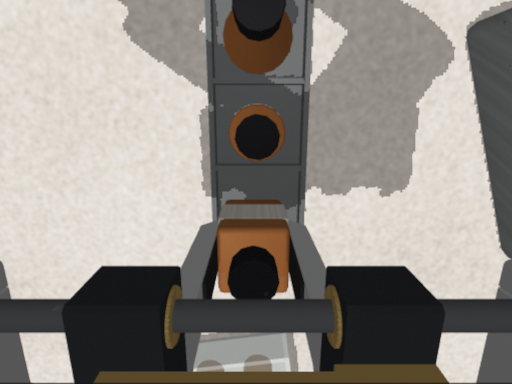

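The square bottle is held upright over the right-end compartment, with the tall bottle (257,135) and cone beyond it. Lowering.

>>> apply_moves(
  commands=[
    [0,0,0,0,0,-0.02,10],
    [0,0,0,0,0,-0.035,10],
    [0,0,0,0,0,-0.048,10],
    [0,0,0,0,0,-0.052,10],
    [0,0,0,0,0,-0.052,10],
  ],
)

```text
time: 29.45
tool_pos: [0.5104, -0.3367, 0.0318]
ee_rot: [-3.14, -0.001, 1.426]
wrist_force: [-0.7, 0.0, -1.3]
width: 0.0381
finger_force: 30.0
```

>>> apply_moves(
  commands=[
    [0,0,0,0,0,-0.002,10],
    [0,0,0,0,0,-0.004,10],
    [0,0,0,0,0,-0.005,10],
    [0,0,0,0,0,-0.006,10],
    [0,0,0,0,0,-0.006,10],
  ],
)

```text
time: 29.95
tool_pos: [0.5108, -0.3373, 0.0267]
ee_rot: [3.141, 0.0, 1.426]
wrist_force: [0.0, -1.3, -1.1]
width: 0.0376
finger_force: 30.0
```

>>> apply_moves(
  commands=[
    [0,0,0,0,0,-0.001,10],
    [0,0,0,0,0,-0.001,10],
    [0,0,0,0,0,-0.001,48],
    [0,0,0,0,0,-0.001,55],
    [0,0,0,0,0,-0.001,70],
  ],
)

```text
time: 30.45
tool_pos: [0.5107, -0.3371, 0.0251]
ee_rot: [3.142, -0.0, 1.426]
wrist_force: [0.4, 0.0, 0.3]
width: 0.0563
finger_force: 0.0
```

>>> apply_moves(
  commands=[
    [0,0,0,0,0,0,90],
    [0,0,0,0,0,0.005,100],
    [0,0,0,0,0,0.03,100],
    [0,0,0,0,0,0.07,100],
    [0,0,0,0,0,0.11,100],
  ],
)

```text
time: 30.95
tool_pos: [0.5102, -0.3368, 0.1362]
ee_rot: [-3.14, -0.001, 1.426]
wrist_force: [-0.5, -0.4, -0.2]
width: 0.0931
finger_force: 0.0
```

>>> apply_moves(
  commands=[
    [0,0,0,0,0,0.04,100],
    [0,0,0,0,0,0.08,100],
    [0,0,0,-0.03,0.03,0.1,100],
    [0,0,0,-0.07,0.06,0.1,100],
    [0,0,0,-0.1,0.1,0.1,100],
  ],
)

```text
time: 31.45
tool_pos: [0.4096, -0.2372, 0.2368]
ee_rot: [3.14, 0.002, 1.424]
wrist_force: [0.5, 0.3, 1.1]
width: 0.0936
finger_force: 0.0
```

```bash
python3 - <<'E'
from h import *
s=snapshot("scene"); cv2.imwrite("pics/s9.png",cv2.resize(s["pixels"][150:280,60:280,::-1],None,fx=3,fy=3))
c,n=np.cos(-.145),np.sin(-.145)
for cam in("scene","top"):
  s=snapshot(cam)
  for b in("square","tall","cone","jar"):
    for r in place_of(cam,"bottle_"+b)[:1]:
        d=at(s,r["pixel"],.004)[:2]-[.525,-.239]; print(cam,b,round(r["score"],2),np.round([c*d[0]+n*d[1],-n*d[0]+c*d[1]],3))
E
```

```text
scene square 0.98 [-0.007 -0.109]
scene tall 0.78 [ 0.008 -0.031]
scene cone 0.68 [-0.009  0.033]
scene jar 0.58 [0.004 0.089]
top square 0.72 [ 0.003 -0.104]
top tall 0.87 [ 0.001 -0.037]
top cone 0.89 [-0.001  0.034]
top jar 0.96 [-0.002  0.092]
```

View pics/s9.png

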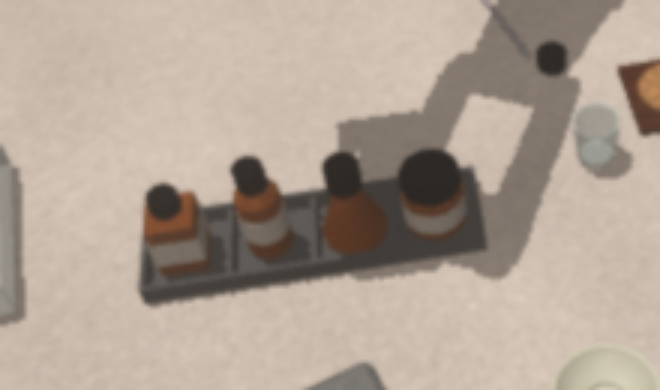

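The picture shows all four bottles upright in the rack: square (177,230), tall (262,210), cone (352,205) and jar (432,195). The order is reversed as asked and each is near the centre of its compartment, so I'm handing in.

```bash
python3 -c "
from bench import *
print(close_job())"
```

```text
the job is handed in; nothing more can be done
None
```

All four bottles stand upright in the rack in reversed order (left to right from the robot: jar, cone, tall, square), and the job was handed in at about 31.5 s of the 122 s allowed; the hand-in returned no verdict.

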